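Seat a drilling template on its dowels

ROBOT

A 6-joint arm with a two-finger parallel gripper is mounted at the origin on the work surface. World frame = base frame: x ahead of the robot, y to its left, z up, the work surface at z = 0. Lengths are in mm, angles in rad, forces in N, time in s.
With the tool pointing down it reaches from about 275 to 750 mm from the base axis. Payload 10.2 kg.
Tool frame: the origin (TCP) lies midway between the tips of the shut fingers; the grasp point (between the pads) lies 19 mm behind it; z points along the fingers, y is the line along which they close (so a half turn about z gives the same grasp; the last joint's range is limited). The gripper opens to 85 mm and grips with 20 to 120 N. Pads are 22 mm wide; open, the fingers measure 114 mm over their backs; the gripper's body (76 mm by 85 mm) begins 54 mm behind the grasp point. The pads swing forward as they close: fully open they stand 13 mm farther back than shut.
Start: joints at [-1.567, 0.313, 1.498, -0, 1.331, -0.223], TCP at [118.038, -511.564, 231.294] pointing down, gripper open.
Joint ranges: [-2.94, 2.94], [-0.97, 2.17], [0.19, 2.56], [-1.23, 4.37], [0.02, 3.11], [-2.88, 2.88]. Speed limits (rad/s): [2.39, 2.39, 3.01, 3.14, 3.14, 3.14].

INTERFACE

Orientations are given as a unit quaternion [w, x, y, z].
In Python, from rig import ctrl gives the robot as it stands.
- The arm moves only by the tool send_rows, never from a script. Its argument "targets" is a list of rows, each an object with "offset": the shift along the world's x, y, z in cm, a list of three; "spin": the turn about the world's z in rad. A call has 1 to 8 rows; each row is the pose to reach, as a shift and turn from the pose commanded when the call began; what a row does not reach only later rows make up. A row lasts 1/12 s, in which the tool goes at most 41.7 mm and 7.16 degrees, less where a joint would pass 70% of its speed; a pose out of reach is approached as far as the arm can. A call with a gripper value outside its range is refused whole. "grip" is the opening, from 0 (shut) to 1 (fully open), set as the call begins (left out, the last holds). The fingers move at their own pace and stop on an object; "squeeze" is the grip in N (left out, the last holds). Time passes only in rows, so rows that repeat a pose let the fingers close. It gives the time, the measured TCP pose, the force, the opening and the grip force at its end, in the units of the state.
- ctrl.sense(): the state, without advancing time (a new reading comes with each control period).
- ctrl.capture(name): name is "side" or "top"; returns (picture, depth): 400x640x3 uint8, red, green, blue; 400x640 float32, mm along the optical axis (not along the pixel's ray), 0 where there is no reading.
- ctrl.calibration(name): a dict with "fx", "fy", "cx", "cy" (pixels), "view" (4x4, takes a point from world to camera coordinates). Camera axes: x right, y down, z forward; pixel columns grow to the right and rows downward; lengths in mm; the calibration is good to about 2 mm. A picture is of the moment at which its call begins. calibration takes no time and is no camera call.
- ctrl.finish_job(): hands the job in; it is judged then, once.
Trained networks look in the newest picture that a camera, given by its name, has taken for a name from the list of things; names that differ only in an ending like _2 or _b are one class to them, and where a whole thing is asked for, a point or a joint stands for the part that bears it (a point fixed in the world has none). Each returns a list of dicts, best first, with "conf" (0 to 1); they miss things now and then, are a little off and sometimes report something else, mostly with a low value. They report only what shows in the picture. A call takes as long as a camera call.
- ctrl.search_frame(camera, query): "box" ([left, top, right, bottom] in pixels, round what is visible of it).
- ctrl.place_of(camera, query): "uv" ([column, row] in pixels: a listed point, or the origin of a listed thing).
The state is a dict: "time_s": time; "joints": joint angles; "dq": joint speeds; "tau": joint torques, N m; "eef_pos": TCP position; "ee_rot": TCP orientation; "force": force on the tool from outside, world axes, zero at the start; "wrist_torque": the same for the moment, N m; "grip_width": opening from 0.0 (shut) to 1.0 (fully open); "grip_force": force on a finger pad.
Only numpy, scipy, OpenCV 4.12 (cv2) and the standard library are available. Lean on these libraries where they do the work, as an engineer would, in place of code of your own. Each camera call takes 0.05 s, during which the arm holds its last target. There are 200 camera calls.

TASK

Pick up the wooden drilling template by its handle, lay it on the dowels of the jig with a long edge against the fence, and slide it gently along the fence until its four holes drop over the four dowels. Never force it against the dowels, the fence or the jig: a light push of a few newtons is enough. Leave it lying flat and fully home on the blank, let go, and leave the other things on the bench alone.

Things in the scene. Friction and masses are not known exactly. Their poses are not given: they have to be found in the camera images.
- jig: Fixed wooden jig flat on the bench: a board 190 (its x) x 300 (its y) x 18 mm thick with a straight dark fence along its far (+x) edge, and on the board a pale blank with four upright dowels. Origin: centre of the board's underside, on the bench; z up.
- jig_fence (a point): Middle of the top inner edge of the jig's fence, at jig x = +60 mm, 58 mm above the bench. The fence's inner face is upright, looks to the jig's -x and runs along the jig's y for 300 mm; it is 30 mm thick.
- jig_middle (a point): Fixed point at jig x = 0, y = 0, 40 mm above the bench, level with the dowel tops. Pale blank: 108 (x) x 160 (y) mm, top 30 mm above the bench. Dowels: 10 mm diameter, tapered tips, 10 mm tall, at x +-35, y +-60 mm from the blank's middle. The blank is clamped with its middle at jig x = 0 but anywhere from jig y = -14 to +14 mm: this is not measured.
- template: Loose pale wooden plate, 120 (its x) x 170 (its y) x 10 mm, with four 13 mm through holes at x +-35, y +-60 mm and two 35 mm windows at x 0, y +-58 mm. Same either way round. Origin: centre of its underside, z up. 0.25 to 0.45 kg. With a long edge on the fence it is at jig x = 0, holes in line with the dowels. Underside over the bench: 40 mm riding on the dowels, 30 mm when home on the blank.
- template_handle (a point): Centre of the top of the template's handle, 55 mm above the plate's underside: a dark upright bar on the plate's middle, 70 mm long along the template's x, 22 mm wide along its y, 45 mm tall above the plate.
- sanding_block: Bystander: cork sanding block, 70 x 45 x 30 mm. Leave it alone.
- tape_measure: Bystander: black tape measure standing on edge, 60 x 34 x 58 mm. Leave it alone.
- glue_bottle: Bystander: white glue bottle, 60 mm across, 170 mm tall. Leave it alone.
- mallet: Bystander: wooden mallet lying on its head's side, 290 mm long, 85 mm tall. Leave it alone.
- try_square: Bystander: try square, dark stock and steel blade, about 180 mm long. Leave it alone.
- screwdriver: Bystander: screwdriver lying on the bench. Leave it alone.
- marking_gauge: Bystander: wooden marking gauge, 200 mm stem, 78 mm tall. Leave it alone.

How it is judged:
By the outcome, as a careful person would: the job done as asked, in the order asked, and still so for the second after the job is handed in, with the robot touching nothing.
It also fails if it takes over 58 s, if anything falls off the work surface, if the arm or the gripper's body presses on something with over 40 N, if the wrist force passes 120 N, or if a joint passes its speed limit or range.

## Working session

There is one attempt and no reset: what is moved stays moved. The work goes in short steps, Python scripts to look and compute and a tool call to move; the robot and the scene stay as the last step left them, time stands still between calls to the robot, and variables do not carry over. Pictures are saved under pics/ and viewed, at most 10 in all, crops included, and the job is handed in when it is done.

Besides the shell and the picture viewer there is one more tool, called after ">>>" by a JSON object that holds its "method" and its "body". send_rows: Moves the arm, as the interface text tells. Its arguments: {"type":"object","properties":{"targets":{"type":"array"},"grip":{"type":"number"},"squeeze":{"type":"number"}},"required":["targets"]}

```bash
mkdir -p pics
cat > h.py <<'E'
import numpy as np, cv2
from rig import ctrl
def cal(n):
    c=ctrl.calibration(n); return c,np.array(c["view"],float)
def w(n,uv,depth):   # pixel+axial depth -> world
    c,V=cal(n); p=np.array([(uv[0]-c["cx"])/c["fx"]*depth,(uv[1]-c["cy"])/c["fy"]*depth,depth,1]); return (np.linalg.inv(V)@p)[:3]
def ray(n,uv):
    a=w(n,uv,0.0); b=w(n,uv,1000.0); d=b-a; return a,d/np.linalg.norm(d)
def atz(n,uv,z):
    a,d=ray(n,uv); return a+d*(z-a[2])/d[2]
def tri(n1,u1,n2,u2):
    a,d=ray(n1,u1); b,e=ray(n2,u2)
    s=np.linalg.lstsq(np.c_[d,-e],b-a,rcond=None)[0]; p,q=a+d*s[0],b+e*s[1]
    return (p+q)/2,np.linalg.norm(p-q)
def cloud(n,D):
    c,V=cal(n); v,u=np.mgrid[0:400,0:640]; P=np.stack([(u-c["cx"])/c["fx"]*D,(v-c["cy"])/c["fy"]*D,D,np.ones_like(D)],-1)
    return (P@np.linalg.inv(V).T)[...,:3]
E
python3 - <<'E'
from h import *
np.set_printoptions(precision=1,suppress=True)
R={}
for n in ("side","top"):
    im,D=ctrl.capture(n); cv2.imwrite(f"pics/{n}0.png",im[...,::-1]); np.save(f"pics/{n}0.npy",D)
    for q in ("template_handle","jig_fence","jig_middle","template","jig"):
        r=ctrl.place_of(n,q)[:2]; print(n,q,r); R[n,q]=r
    print(n,[ (q,b["box"],b["conf"]) for q in("template","jig") for b in ctrl.search_frame(n,q)[:2]])
for q in ("template_handle","jig_fence","jig_middle","template","jig"):
    try: print(q,*tri("side",R["side",q][0]["uv"],"top",R["top",q][0]["uv"]))
    except Exception as e: print(q,e)
s=ctrl.sense(); print(s)
E
```

```text
side template_handle [{'uv': [366.8, 163.8], 'conf': 0.8}]
side jig_fence [{'uv': [283.1, 227.4], 'conf': 0.74}]
side jig_middle [{'uv': [302.6, 236.0], 'conf': 0.83}]
side template [{'uv': [366.8, 183.9], 'conf': 0.84}]
side jig [{'uv': [298.7, 249.0], 'conf': 0.83}, {'uv': [357.0, 149.7], 'conf': 0.26}]
side [('template', [340.4, 166.1, 394.0, 203.9], 0.58), ('jig', [225.7, 197.9, 364.4, 305.0], 0.97)]
top template_handle [{'uv': [385.1, 220.9], 'conf': 0.77}]
top jig_fence [{'uv': [263.8, 196.4], 'conf': 0.78}]
top jig_middle [{'uv': [188.6, 271.1], 'conf': 0.72}, {'uv': [262.5, 217.2], 'conf': 0.57}]
top template [{'uv': [379.6, 219.1], 'conf': 0.62}]
top jig [{'uv': [264.5, 211.8], 'conf': 0.95}]
top [('template', [356.5, 203.9, 405.0, 238.7], 0.71), ('jig', [218.1, 182.1, 310.9, 249.4], 0.67)]
template_handle [ 534.1 -223.9   64.9] 9.29859902241245
jig_fence [602.  179.8  59.2] 11.815527144934856
jig_middle [392.3 386.9 228.5] 56.22265830156882
template [ 536.6 -217.9   -2. ] 5.975243235562279
jig [555.3 183.4  11.3] 7.618850368334425
{'time_s': 0.8, 'joints': array([-1.6,  0.3,  1.5,  0. ,  1.3, -0.2]), 'dq': array([-0.,  0.,  0., -0., -0.,  0.]), 'tau': array([  0. , -41.2, -26. ,  -0. ,   0. ,  -0. ]), 'eef_pos': array([ 118. , -511.5,  231.3]), 'ee_rot': array([-0. ,  1. ,  0.1,  0. ]), 'force': array([ 0.5, -0.5, -0.5]), 'wrist_torque': array([ 0.,  0., -0.]), 'grip_force': 0.0, 'grip_width': 0.9983750780540442}
```

Run:
```python
import cv2,numpy as np
t=cv2.imread("pics/top0.png");s=cv2.imread("pics/side0.png")
a=cv2.resize(t[160:270,190:430],(800,367),interpolation=cv2.INTER_CUBIC)
cv2.imwrite("pics/v1.png",a)
cv2.imwrite("pics/v2.png",cv2.resize(s[110:320,180:460],(800,600),interpolation=cv2.INTER_CUBIC))
```

```text
(no output)
```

View pics/v1.png

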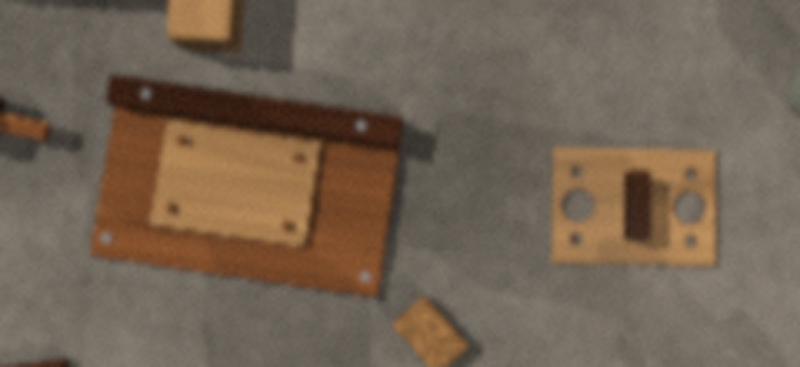

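View pics/v2.png

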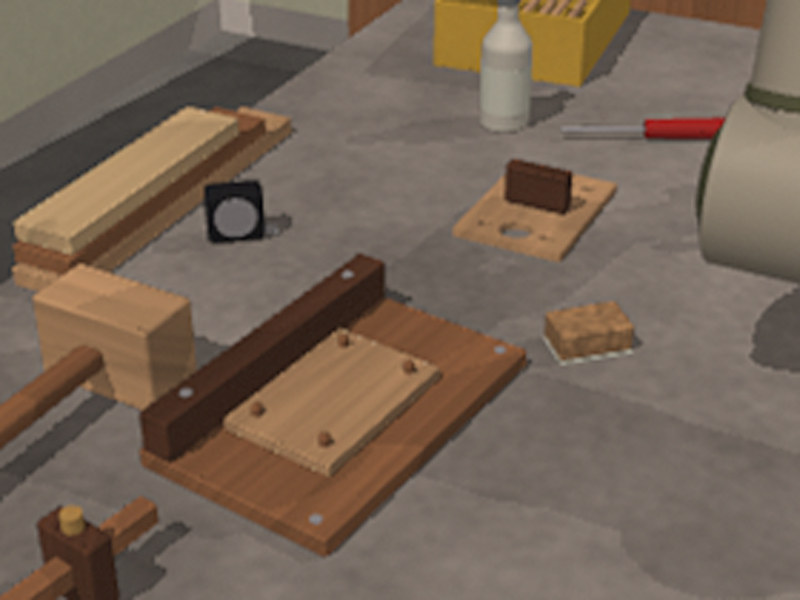

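View pics/top0.png

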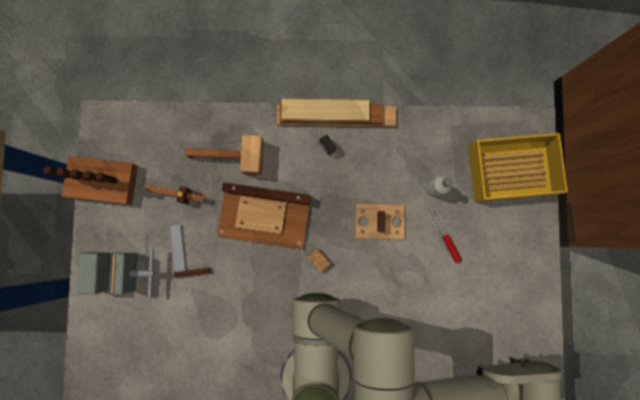

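The top picture shows the template at about (381,222), with its handle running along the picture's vertical. The jig is at (264,216), tilted, and its fence is on the upper (far) side. The four dowels are visible at about (245,202), (280,207), (242,222) and (277,228). The side view agrees. Next I'll fit rectangles to these.

```bash
cat > fit.py <<'E'
from h import *
np.set_printoptions(precision=2,suppress=True)
im=cv2.imread("pics/top0.png"); hsv=cv2.cvtColor(im,cv2.COLOR_BGR2HSV)
P=cloud("top",np.load("pics/top0.npy"))
def rect(mask,z,name):
    n,l,st,_=cv2.connectedComponentsWithStats(mask.astype(np.uint8)); k=1+np.argmax(st[1:,4])
    c=cv2.findContours((l==k).astype(np.uint8),cv2.RETR_EXTERNAL,cv2.CHAIN_APPROX_NONE)[0][0][:,0]
    W=np.array([atz("top",u,z)[:2] for u in c]); r=cv2.minAreaRect(W.astype(np.float32))
    print(name,"n",st[k,4],"centre",np.array(r[0]),"size",np.array(r[1]),"ang",r[2],"depth z",np.median(P[...,2][l==k]))
def box(m,a,b,c,d):
    o=np.zeros(m.shape,bool); o[b:d,a:c]=m[b:d,a:c]; return o
h,s,v=[hsv[...,i].astype(int) for i in range(3)]
for uv in [(360,208),(255,212),(230,235),(265,193),(382,222),(340,222)]: print(uv,hsv[uv[1],uv[0]],P[uv[1],uv[0]])
wood=(s>70)
rect(box(wood,345,195,415,245),10,"template")
rect(box((v>135)&(s>70),225,190,300,240),30,"blank")
rect(box(v<75,215,175,320,215),58,"fence top")
rect(box(wood,205,175,325,258),18,"jig")
rect(box(v<75,372,205,395,238),55,"handle")
E
python3 fit.py
```

```text
(360, 208) [ 16 128 145] [ 576.91 -147.12    5.33]
(255, 212) [ 15 132 166] [556.38 215.16  29.5 ]
(230, 235) [ 12 169 131] [476.98 301.42  13.62]
(265, 193) [  9 173  56] [619.23 179.13  56.15]
(382, 222) [  8 144  62] [ 526.62 -217.24   51.39]
(340, 222) [ 18  37 104] [527.29 -77.86   0.51]
template n 1682 centre [ 530.6 -216.3] size [121.87 174.34] ang 0.7068889141082764 depth z 9.08515269428085
blank n 1405 centre [546.92 199.16] size [161.44 106.68] ang 81.98555755615234 depth z 29.1330310901983
fence top n 969 centre [614.08 158.28] size [332.01  62.09] ang 76.01428985595703 depth z 55.7269949741717
jig n 4858 centre [546.07 190.1 ] size [311.88 192.43] ang 82.30596160888672 depth z 22.179112879520176
handle n 126 centre [ 528.14 -213.33] size [64.09 20.29] ang 0.08187572658061981 depth z 53.57730897937313
```

```bash
cat > edge.py <<'E'
from h import *
import sys
np.set_printoptions(precision=2,suppress=True)
c0=np.array([546.,190.]); 
def proj(n,p):
    c,V=cal(n); q=V@np.r_[p,1]; return np.array([c["fx"]*q[0]/q[2]+c["cx"],c["fy"]*q[1]/q[2]+c["cy"]])
def edge(im,n,p0,d,nrm,L,z,name,span=10,ends=.88):
    """strongest gradient along nrm at points p0+t d; robust line fit; prints angle(deg) & point"""
    g=im.astype(np.float32); out=[]
    s=np.arange(-span,span+.1,.5)
    for t in np.linspace(-L/2*ends,L/2*ends,60):
        q=np.array([proj(n,np.r_[p0+t*d+k*nrm,z]) for k in s],np.float32)
        pr=cv2.remap(g,q[:,0].reshape(1,-1),q[:,1].reshape(1,-1),cv2.INTER_LINEAR)[0]
        pr=cv2.GaussianBlur(pr,(1,9),1.5) if pr.ndim==2 else pr
        gr=np.linalg.norm(np.gradient(pr,axis=0),axis=1)**2; i=gr.argmax()
        lo,hi=max(0,i-5),i+6; k=(s[lo:hi]*gr[lo:hi]).sum()/gr[lo:hi].sum(); out.append(p0+t*d+k*nrm)
    W=np.array(out,np.float32); vx,vy,x,y=cv2.fitLine(W,cv2.DIST_HUBER,0,.01,.01).ravel()
    if vy*d[1]+vx*d[0]<0: vx,vy=-vx,-vy
    r=(W-[x,y])@[-vy,vx]; a=np.degrees(np.arctan2(vy,vx))
    print(f"{n:5}{name:14} ang {a:7.2f}  offset {np.dot(np.array([x,y])-p0,nrm):6.2f}  rms {r.std():.2f}"); return a
if __name__=="__main__":
  for n in("top","side"):
    im=cv2.imread(f"pics/{n}0.png")
    th=np.radians(-8.); X=np.array([np.cos(th),np.sin(th)]); Y=np.array([-X[1],X[0]])
    edge(im,n,c0-95*X,Y,X,300,18,"board near")
    edge(im,n,c0+60*X,Y,X,300,58,"fence inner top")
    edge(im,n,c0-150*Y,X,Y,190-40,18,"board -y")
    if n=="top": edge(im,n,c0+150*Y-20*X,X,Y,130,18,"board +y")
    b=c0+9*Y
    edge(im,n,b-54*X,Y,X,160,30,"blank near"); edge(im,n,b+54*X,Y,X,160,30,"blank far")
    edge(im,n,b-80*Y,X,Y,108,30,"blank -y"); edge(im,n,b+80*Y,X,Y,108,30,"blank +y")
    t=np.array([530.6,-216.3]); X=np.array([1.,0]);Y=np.array([0,1.])
    edge(im,n,t-60*X,Y,X,170,10,"tmpl near");edge(im,n,t+60*X,Y,X,170,10,"tmpl far")
    edge(im,n,t-85*Y,X,Y,120,10,"tmpl -y");edge(im,n,t+85*Y,X,Y,120,10,"tmpl +y")
  s=ctrl.sense(); q=s["ee_rot"]; print(q, "tool y angle", np.degrees(np.arctan2(-np.cos(2*np.arctan2(q[2],q[1])),np.sin(2*np.arctan2(q[2],q[1])))))
E
python3 edge.py
```

```text
Traceback (most recent call last):
  File "edge.py", line 25, in <module>
    edge(im,n,c0-95*X,Y,X,300,18,"board near")
    ~~~~^^^^^^^^^^^^^^^^^^^^^^^^^^^^^^^^^^^^^^
  File "edge.py", line 12, in edge
    q=np.array([proj(n,np.r_[p0+t*d+k*nrm,z]) for k in s],np.float32)
                ~~~~^^^^^^^^^^^^^^^^^^^^^^^^^
  File "edge.py", line 6, in proj
    c,V=cal(n); q=V@np.r_[p,1]; return np.array([c["fx"]*q[0]/q[2]+c["cx"],c["fy"]*q[1]/q[2]+c["cy"]])
        ~~~^^^
  File "h.py", line 4, in cal
    c=ctrl.calibration(n); return c,np.array(c["view"],float)
ValueError: time passes only in moves, steps and waits
```

```bash
sed -i 's/^def cal(n):/import functools\n@functools.cache\ndef cal(n):/' h.py; python3 edge.py
```

```text
top  board near     ang   82.06  offset  -0.05  rms 1.49
top  fence inner top ang   82.24  offset  -5.34  rms 3.40
top  board -y       ang   -7.74  offset  -2.16  rms 0.66
top  board +y       ang   -8.02  offset  -3.80  rms 0.74
top  blank near     ang   82.16  offset   1.36  rms 0.99
top  blank far      ang   82.36  offset   2.67  rms 0.72
top  blank -y       ang   -7.59  offset  -1.15  rms 0.62
top  blank +y       ang   -7.99  offset  -1.35  rms 0.72
top  tmpl near      ang   90.35  offset   0.96  rms 1.04
top  tmpl far       ang   89.14  offset   0.66  rms 0.68
top  tmpl -y        ang    0.06  offset   2.27  rms 1.57
top  tmpl +y        ang    0.02  offset   0.33  rms 2.70
side board near     ang   82.32  offset   0.14  rms 0.25
side fence inner top ang   82.29  offset  -0.15  rms 2.54
side board -y       ang   -7.91  offset  -0.85  rms 1.42
side blank near     ang   82.43  offset   0.59  rms 0.32
side blank far      ang   82.46  offset   0.60  rms 0.41
side blank -y       ang   -7.87  offset  -0.15  rms 2.83
side blank +y       ang   -8.04  offset   8.10  rms 2.21
side tmpl near      ang   86.79  offset  -2.44  rms 3.28
side tmpl far       ang   89.29  offset  -0.35  rms 3.21
side tmpl -y        ang   -2.62  offset  -0.92  rms 1.98
side tmpl +y        ang    0.73  offset   0.19  rms 4.37
[-0.    0.99  0.11  0.  ] tool y angle -77.00395802280481
```

>>> {"method": "send_rows", "body": {"targets": [{"offset": [3.1,2.2,0],"spin": -0.03},{"offset": [6.2,4.5,0],"spin": -0.06},{"offset": [9.4,6.7,0],"spin": -0.09},{"offset": [12.5,9,0],"spin": -0.12},{"offset": [15.6,11.2,0],"spin": -0.15},{"offset": [18.7,13.5,0],"spin": -0.18},{"offset": [21.9,15.7,0],"spin": -0.21},{"offset": [25,18,0],"spin": -0.227}], "grip": 1}}

```text
time_s: 1.47
eef_pos: [369.4, -330.3, 231.5]
ee_rot: [0.0, 1.0, -0.001, 0.0]
force: [-0.6, -1.3, 0.3]
grip_width: 1.001
grip_force: 0.0
```

>>> {"method": "send_rows", "body": {"targets": [{"offset": [3,2.2,-1.5]},{"offset": [6,4.4,-3.5]},{"offset": [9,6.5,-6]},{"offset": [12,8.6,-8.5]},{"offset": [14.5,10.5,-10]},{"offset": [16.3,11.7,-11]},{"offset": [16.3,11.7,-11]},{"offset": [16.3,11.7,-11]}]}}

```text
invalid input
```

>>> {"method": "send_rows", "body": {"targets": [{"offset": [3,2.2,-1.5],"spin": 0},{"offset": [6,4.4,-3.5],"spin": 0},{"offset": [9,6.5,-6],"spin": 0},{"offset": [12,8.6,-8.5],"spin": 0},{"offset": [14.5,10.5,-10],"spin": 0},{"offset": [16.3,11.7,-11],"spin": 0},{"offset": [16.3,11.7,-11],"spin": 0},{"offset": [16.3,11.7,-11],"spin": 0}]}}

```text
time_s: 2.13
eef_pos: [531.2, -213.9, 120.6]
ee_rot: [-0.0, 1.0, 0.001, -0.001]
force: [-0.4, -0.4, 0.2]
grip_width: 1.002
grip_force: 0.0
```

Run:
```python
from h import *
im,D=ctrl.capture("side"); cv2.imwrite("pics/v4.png",cv2.resize(im[90:230,270:470],(800,560),interpolation=cv2.INTER_CUBIC)[...,::-1])
s=ctrl.sense(); print(s["eef_pos"],s["ee_rot"],s["joints"])
```

```text
[ 530.92457412 -214.75564906  121.4382472 ] [ 1.10157780e-04  9.99999985e-01  1.24925734e-04 -5.23568264e-05] [-5.88754897e-01  5.20363573e-01  1.49268491e+00 -2.67065859e-04
  1.12850889e+00  9.81905880e-01]
```

View pics/v4.png

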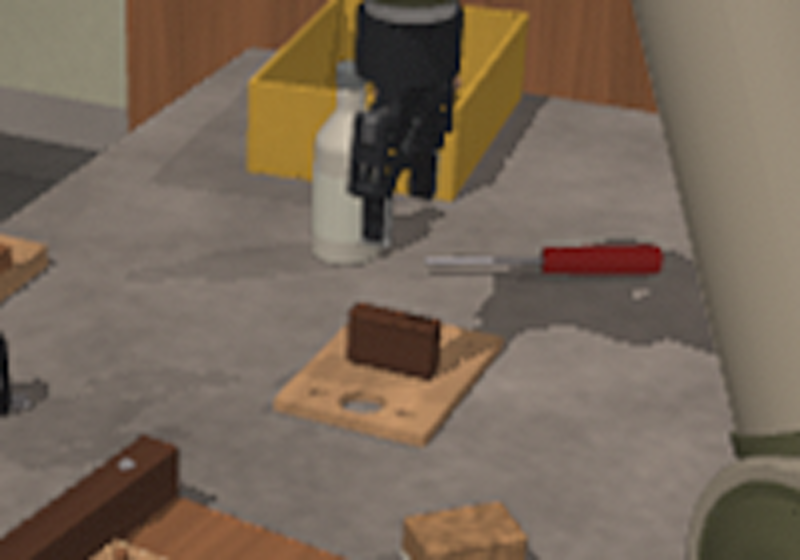

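The gripper is straight above the handle: fingertips at about (372,240) in the crop, handle top at (395,320). The fingers straddle it along y, so I'll descend.

>>> {"method": "send_rows", "body": {"targets": [{"offset": [0,0,-2.5],"spin": 0},{"offset": [0,0,-5],"spin": 0},{"offset": [0,0,-7],"spin": 0},{"offset": [0,0,-8.5],"spin": 0},{"offset": [0,0,-9.5],"spin": 0},{"offset": [0,0,-10],"spin": 0},{"offset": [0,0,-10],"spin": 0}]}}

```text
time_s: 2.77
eef_pos: [530.6, -215.1, 21.2]
ee_rot: [-0.0, 1.0, -0.001, -0.0]
force: [-0.0, 0.3, 0.9]
grip_width: 0.999
grip_force: 0.0
```

>>> {"method": "send_rows", "body": {"targets": [{"offset": [0,0,0],"spin": 0},{"offset": [0,0,0],"spin": 0},{"offset": [0,0,0],"spin": 0},{"offset": [0,0,0],"spin": 0},{"offset": [0,0,0],"spin": 0},{"offset": [0,0,0],"spin": 0},{"offset": [0,0,0],"spin": 0},{"offset": [0,0,0],"spin": 0}], "grip": 0, "squeeze": 50}}

```text
time_s: 3.43
eef_pos: [531.4, -214.9, 21.9]
ee_rot: [0.0, 1.0, -0.0, 0.0]
force: [-0.5, -0.8, 5.6]
grip_width: 0.251
grip_force: 51.1
```

>>> {"method": "send_rows", "body": {"targets": [{"offset": [0,0,0.5],"spin": 0},{"offset": [0,0,1.5],"spin": 0},{"offset": [0,0,3],"spin": 0},{"offset": [0,0,5],"spin": 0},{"offset": [0,0,7],"spin": 0},{"offset": [0,0,9],"spin": 0},{"offset": [0,0,10],"spin": 0},{"offset": [0,0,10],"spin": 0}]}}

```text
time_s: 4.1
eef_pos: [531.8, -215.0, 123.6]
ee_rot: [0.001, 1.0, -0.0, 0.002]
force: [-0.3, 0.5, -3.0]
grip_width: 0.245
grip_force: 50.0
```

>>> {"method": "send_rows", "body": {"targets": [{"offset": [0,1,0],"spin": 0},{"offset": [0,3,0],"spin": 0},{"offset": [0,6,0],"spin": -0.02},{"offset": [0,9,0],"spin": -0.04},{"offset": [0,12,0],"spin": -0.06},{"offset": [0,15,0],"spin": -0.08},{"offset": [0,18,0],"spin": -0.1},{"offset": [0,21,0],"spin": -0.12}]}}

```text
time_s: 4.77
eef_pos: [529.7, -2.3, 119.7]
ee_rot: [-0.0, 0.998, -0.061, -0.002]
force: [0.3, 0.8, -2.6]
grip_width: 0.25
grip_force: 49.9
```

>>> {"method": "send_rows", "body": {"targets": [{"offset": [0,3,0],"spin": -0.014},{"offset": [0,6,0],"spin": -0.014},{"offset": [0,9,0],"spin": -0.014},{"offset": [0.3,12,0],"spin": -0.014},{"offset": [0.5,15,0],"spin": -0.014},{"offset": [0.6,17.5,0],"spin": -0.014},{"offset": [0.7,18.9,0],"spin": -0.014},{"offset": [0.7,18.9,0],"spin": -0.014}]}}

```text
time_s: 5.43
eef_pos: [536.8, 187.1, 119.8]
ee_rot: [-0.0, 0.998, -0.066, -0.001]
force: [0.1, 0.8, -4.0]
grip_width: 0.251
grip_force: 49.9
```

Run:
```python
from h import *
np.set_printoptions(precision=2,suppress=True)
for n in("side","top"):
    im,D=ctrl.capture(n); cv2.imwrite(f"pics/{n}1.png",im[...,::-1]); np.save(f"pics/{n}1.npy",D)
    if n=="side": cv2.imwrite("pics/v5.png",cv2.resize(im[150:310,210:410],(750,600),interpolation=cv2.INTER_CUBIC)[...,::-1])
s=ctrl.sense(); print(s["eef_pos"],s["ee_rot"],s["force"],s["wrist_torque"],s["joints"],s["grip_width"])
```

```text
[537.32 184.4  120.23] [ 0.    1.   -0.07 -0.  ] [ 0.43 -0.11 -3.42] [-0.02  0.02  0.02] [ 0.12  0.51  1.51 -0.    1.12  1.83] 0.24922671395004609
```

View pics/v5.png

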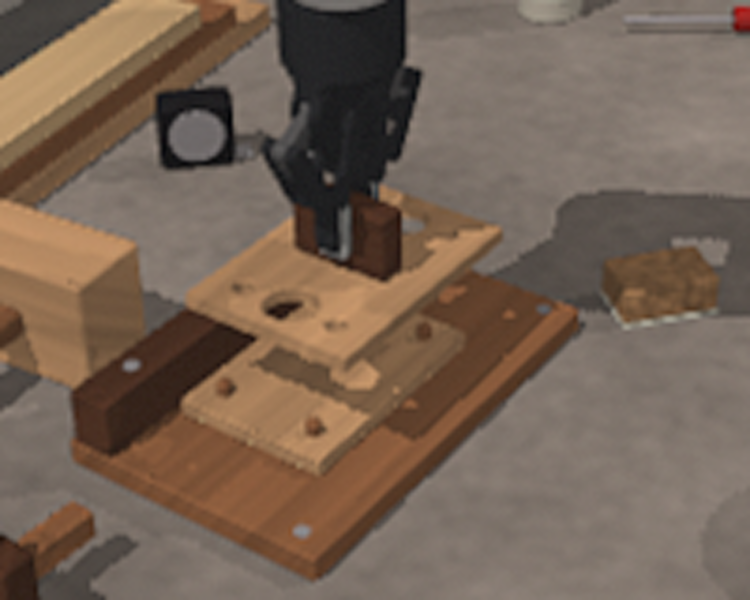

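The side picture shows the template held level over the blank, with its +y end at about (270,330) and the gripper on the handle. The dowels at (225,385), (315,425) and (422,330) are still clear. I'll measure how it sits in the grip.

Run:
```python
from edge import *
th=np.radians(-7.7); X=np.array([np.cos(th),np.sin(th)]); Y=np.array([-X[1],X[0]]); t=np.array([537.4,184.4])
for n in("top","side"):
    im=cv2.imread(f"pics/{n}1.png"); P=cloud(n,np.load(f"pics/{n}1.npy"))
    for sx in(-45,45):
        for sy in(-75,75):
            u=proj(n,np.r_[t+sx*X+sy*Y,109]).round().astype(int); print(n,sx,sy,u,P[u[1],u[0]])
    edge(im,n,t-60*X,Y,X,170,109,"near");edge(im,n,t+60*X,Y,X,170,109,"far")
    edge(im,n,t-85*Y,X,Y,120,109,"-y");edge(im,n,t+85*Y,X,Y,120,109,"+y")
```

```text
top -45 -75 [282 233] [484.02 114.38 110.91]
top -45 75 [235 227] [492.11 212.09 384.54]
top 45 -75 [286 206] [571.82 103.54 106.78]
top 45 75 [240 199] [562.54 197.31 406.07]
top  near           ang   81.09  offset   0.16  rms 3.81
top  far            ang   79.12  offset   2.59  rms 3.52
top  -y             ang   -7.42  offset   1.04  rms 0.82
top  +y             ang   -8.46  offset  -0.35  rms 5.38
side -45 -75 [336 209] [485.75 110.61 105.31]
side -45 75 [299 239] [503.96 262.11 107.95]
side 45 -75 [306 198] [531.85 175.92 158.83]
side 45 75 [267 226] [596.9  245.75 104.01]
side near           ang   82.48  offset  -3.08  rms 0.22
side far            ang   84.88  offset  -2.17  rms 3.67
side -y             ang   -8.08  offset   5.34  rms 3.32
side +y             ang   -7.76  offset   3.96  rms 4.62
```

>>> {"method": "send_rows", "body": {"targets": [{"offset": [0,0,-1],"spin": 0},{"offset": [0,0,-2.2],"spin": 0},{"offset": [0,0,-3.4],"spin": 0},{"offset": [0,0,-4.4],"spin": 0},{"offset": [0,0,-5],"spin": 0},{"offset": [0,0,-5.4],"spin": 0},{"offset": [0,0,-5.4],"spin": 0},{"offset": [0,0,-5.4],"spin": 0}]}}

```text
time_s: 6.2
eef_pos: [538.3, 184.3, 67.5]
ee_rot: [-0.0, 0.998, -0.067, 0.0]
force: [0.3, 0.6, -3.4]
grip_width: 0.248
grip_force: 49.9
```

>>> {"method": "send_rows", "body": {"targets": [{"offset": [0,0,-0.1],"spin": 0},{"offset": [0,0,-0.2],"spin": 0},{"offset": [0,0,-0.2],"spin": 0},{"offset": [0,0,-0.2],"spin": 0}]}}

```text
time_s: 6.53
eef_pos: [538.1, 184.5, 65.5]
ee_rot: [-0.0, 0.998, -0.067, 0.0]
force: [-0.1, 1.0, -3.0]
grip_width: 0.252
grip_force: 49.9
```

>>> {"method": "send_rows", "body": {"targets": [{"offset": [0,0,-0.05],"spin": 0},{"offset": [0,0,-0.1],"spin": 0},{"offset": [0,0,-0.1],"spin": 0},{"offset": [0,0,-0.1],"spin": 0}]}}

```text
time_s: 6.87
eef_pos: [538.0, 184.4, 64.3]
ee_rot: [0.0, 0.998, -0.067, -0.0]
force: [0.1, -0.5, -3.2]
grip_width: 0.251
grip_force: 49.9
```

>>> {"method": "send_rows", "body": {"targets": [{"offset": [0,0,-0.05],"spin": 0},{"offset": [0,0,-0.1],"spin": 0},{"offset": [0,0,-0.15],"spin": 0},{"offset": [0,0,-0.15],"spin": 0},{"offset": [0,0,-0.15],"spin": 0}]}}

```text
time_s: 7.28
eef_pos: [538.0, 184.4, 62.7]
ee_rot: [0.0, 0.998, -0.067, -0.0]
force: [-0.1, -0.3, -3.6]
grip_width: 0.253
grip_force: 49.9
```

>>> {"method": "send_rows", "body": {"targets": [{"offset": [0,0,-0.05],"spin": 0},{"offset": [0,0,-0.1],"spin": 0},{"offset": [0,0,-0.1],"spin": 0},{"offset": [0,0,-0.1],"spin": 0}]}}

```text
time_s: 7.62
eef_pos: [538.1, 184.5, 61.9]
ee_rot: [-0.0, 0.998, -0.067, 0.0]
force: [-0.5, 0.1, -3.1]
grip_width: 0.248
grip_force: 50.2
```

>>> {"method": "send_rows", "body": {"targets": [{"offset": [0,0,-0.03],"spin": 0},{"offset": [0,0,-0.06],"spin": 0},{"offset": [0,0,-0.06],"spin": 0},{"offset": [0,0,-0.06],"spin": 0}]}}

```text
time_s: 7.95
eef_pos: [538.1, 184.5, 61.8]
ee_rot: [0.0, 0.998, -0.067, 0.0]
force: [-3.5, -0.9, 5.5]
grip_width: 0.249
grip_force: 51.2
```

>>> {"method": "send_rows", "body": {"targets": [{"offset": [0,0,-0.03],"spin": 0},{"offset": [0,0,-0.06],"spin": 0},{"offset": [0,0,-0.06],"spin": 0},{"offset": [0,0,-0.06],"spin": 0}]}}

```text
time_s: 8.28
eef_pos: [538.2, 184.5, 61.8]
ee_rot: [0.0, 0.998, -0.067, 0.0]
force: [-5.2, -1.1, 9.9]
grip_width: 0.251
grip_force: 52.0
```

>>> {"method": "send_rows", "body": {"targets": [{"offset": [0,0,0.08],"spin": 0},{"offset": [0.1,-0.01,0.08],"spin": 0},{"offset": [0.2,-0.03,0.08],"spin": 0},{"offset": [0.3,-0.04,0.08],"spin": 0},{"offset": [0.4,-0.05,0.08],"spin": 0},{"offset": [0.4,-0.05,0.08],"spin": 0},{"offset": [0.4,-0.05,0.08],"spin": 0}]}}

```text
time_s: 8.87
eef_pos: [541.6, 184.2, 61.8]
ee_rot: [-0.0, 0.998, -0.067, -0.001]
force: [-5.7, 0.7, 7.6]
grip_width: 0.249
grip_force: 51.5
```

>>> {"method": "send_rows", "body": {"targets": [{"offset": [0.1,-0.01,0],"spin": 0},{"offset": [0.2,-0.03,0],"spin": 0},{"offset": [0.2,-0.03,0],"spin": 0},{"offset": [0.2,-0.03,0],"spin": 0}]}}

```text
time_s: 9.2
eef_pos: [543.7, 184.0, 61.8]
ee_rot: [-0.0, 0.998, -0.067, -0.0]
force: [-6.2, 0.3, 7.2]
grip_width: 0.25
grip_force: 51.4
```

>>> {"method": "send_rows", "body": {"targets": [{"offset": [0,0,0.06],"spin": 0},{"offset": [0.05,-0.01,0.06],"spin": 0},{"offset": [0.1,-0.01,0.06],"spin": 0},{"offset": [0.1,-0.01,0.06],"spin": 0},{"offset": [0.1,-0.01,0.06],"spin": 0}]}}

```text
time_s: 9.62
eef_pos: [545.0, 183.6, 61.9]
ee_rot: [-0.0, 0.998, -0.067, -0.0]
force: [-1.8, 0.9, 0.1]
grip_width: 0.247
grip_force: 50.5
```

>>> {"method": "send_rows", "body": {"targets": [{"offset": [0.05,-0.01,0],"spin": 0},{"offset": [0.1,-0.01,0],"spin": 0},{"offset": [0.15,-0.02,0],"spin": 0},{"offset": [0.15,-0.02,0],"spin": 0}]}}

```text
time_s: 9.95
eef_pos: [546.7, 183.2, 61.9]
ee_rot: [0.0, 0.998, -0.067, 0.0]
force: [-0.8, -0.0, -0.6]
grip_width: 0.25
grip_force: 50.3
```

>>> {"method": "send_rows", "body": {"targets": [{"offset": [0.05,-0.01,0],"spin": 0},{"offset": [0.1,-0.01,0],"spin": 0},{"offset": [0.1,-0.01,0],"spin": 0},{"offset": [0.1,-0.01,0],"spin": 0}]}}

```text
time_s: 10.28
eef_pos: [547.0, 183.1, 61.9]
ee_rot: [0.0, 0.998, -0.067, -0.001]
force: [-5.5, -0.2, 1.8]
grip_width: 0.249
grip_force: 50.6
```

>>> {"method": "send_rows", "body": {"targets": [{"offset": [0.05,-0.01,0],"spin": 0},{"offset": [0.1,-0.01,0],"spin": 0},{"offset": [0.1,-0.01,0],"spin": 0},{"offset": [0.1,-0.01,0],"spin": 0}]}}

```text
time_s: 10.62
eef_pos: [547.0, 183.1, 62.0]
ee_rot: [0.0, 0.998, -0.067, -0.002]
force: [-11.1, -0.9, 5.4]
grip_width: 0.251
grip_force: 51.3
```

>>> {"method": "send_rows", "body": {"targets": [{"offset": [-0.11,0.01,0],"spin": 0},{"offset": [-0.11,0.01,0],"spin": 0},{"offset": [-0.11,0.01,0],"spin": 0}]}}

```text
time_s: 10.87
eef_pos: [547.0, 183.1, 61.9]
ee_rot: [0.0, 0.998, -0.067, -0.001]
force: [-5.2, -1.1, 1.4]
grip_width: 0.249
grip_force: 50.6
```

Run:
```python
from h import *
s=ctrl.sense(); print(s["eef_pos"],s["ee_rot"],s["force"],s["wrist_torque"])
```

```text
[547.00995622 183.14748081  61.91480697] [ 1.94576073e-04  9.97759022e-01 -6.69069115e-02 -6.00328427e-04] [-5.15918056 -1.12636162  1.42680117] [-0.14672507  0.83402935  0.20889067]
```

>>> {"method": "send_rows", "body": {"targets": [{"offset": [0.013,0.1,0],"spin": 0},{"offset": [0.027,0.2,0],"spin": 0},{"offset": [0.04,0.3,0],"spin": 0},{"offset": [0.054,0.4,0],"spin": 0},{"offset": [0.054,0.4,0],"spin": 0},{"offset": [0.054,0.4,0],"spin": 0}]}}

```text
time_s: 11.37
eef_pos: [547.4, 186.3, 61.9]
ee_rot: [0.001, 0.998, -0.067, -0.001]
force: [-7.0, -5.6, 3.2]
grip_width: 0.252
grip_force: 50.8
```

>>> {"method": "send_rows", "body": {"targets": [{"offset": [-0.04,0,0.01],"spin": 0.006},{"offset": [-0.027,0.1,0.01],"spin": 0.006},{"offset": [-0.014,0.2,0.01],"spin": 0.006},{"offset": [0,0.3,0.01],"spin": 0.006},{"offset": [0,0.3,0.01],"spin": 0.006}]}}

```text
time_s: 11.78
eef_pos: [548.0, 190.4, 62.0]
ee_rot: [-0.0, 0.998, -0.064, -0.0]
force: [-2.9, -2.1, -2.8]
grip_width: 0.249
grip_force: 50.2
```

Run:
```python
from h import *
s=ctrl.sense(); print(s["eef_pos"],s["ee_rot"],s["force"],s["wrist_torque"])
```

```text
[547.99446236 190.41926204  61.96163438] [-4.86609751e-05  9.97939011e-01 -6.41695116e-02 -5.07019721e-05] [-2.88010391 -2.09703057 -2.81675689] [-0.37147007  0.40717409 -0.32073718]
```

>>> {"method": "send_rows", "body": {"targets": [{"offset": [0.01,0,-0.04],"spin": -0.003},{"offset": [0.023,0.1,-0.04],"spin": -0.003},{"offset": [0.037,0.2,-0.04],"spin": -0.003},{"offset": [0.05,0.3,-0.04],"spin": -0.003},{"offset": [0.05,0.3,-0.04],"spin": -0.003}]}}

```text
time_s: 12.2
eef_pos: [548.4, 193.2, 61.7]
ee_rot: [0.0, 0.998, -0.065, -0.0]
force: [-3.2, -2.9, -0.4]
grip_width: 0.251
grip_force: 50.4
```

>>> {"method": "send_rows", "body": {"targets": [{"offset": [0.013,0.1,0],"spin": 0},{"offset": [0.02,0.15,0],"spin": 0},{"offset": [0.027,0.2,0],"spin": 0},{"offset": [0.027,0.2,0],"spin": 0}]}}

```text
time_s: 12.53
eef_pos: [548.7, 195.5, 61.5]
ee_rot: [-0.0, 0.998, -0.065, -0.0]
force: [-1.5, -0.9, -3.4]
grip_width: 0.249
grip_force: 50.0
```

>>> {"method": "send_rows", "body": {"targets": [{"offset": [0.01,0.05,-0.05],"spin": 0},{"offset": [0.013,0.1,-0.05],"spin": 0},{"offset": [0.013,0.1,-0.05],"spin": 0}]}}

```text
time_s: 12.78
eef_pos: [548.8, 196.4, 61.1]
ee_rot: [-0.0, 0.998, -0.066, -0.0]
force: [-2.0, -0.5, -3.7]
grip_width: 0.248
grip_force: 49.9
```

>>> {"method": "send_rows", "body": {"targets": [{"offset": [0.01,0.05,-0.05],"spin": 0},{"offset": [0.013,0.1,-0.05],"spin": 0},{"offset": [0.013,0.1,-0.05],"spin": 0}]}}

```text
time_s: 13.03
eef_pos: [549.0, 197.3, 60.6]
ee_rot: [0.0, 0.998, -0.066, -0.0]
force: [-2.3, -0.1, -3.1]
grip_width: 0.254
grip_force: 49.9
```

>>> {"method": "send_rows", "body": {"targets": [{"offset": [0,0,-0.1],"spin": 0},{"offset": [0,0,-0.2],"spin": 0},{"offset": [0,0,-0.2],"spin": 0},{"offset": [0,0,-0.2],"spin": 0}]}}

```text
time_s: 13.37
eef_pos: [549.0, 197.5, 58.7]
ee_rot: [-0.0, 0.998, -0.066, 0.0]
force: [-4.3, 1.0, -2.3]
grip_width: 0.249
grip_force: 50.2
```

Run:
```python
from h import *
s=ctrl.sense(); print(s["eef_pos"],s["ee_rot"],s["force"],s["wrist_torque"])
```

```text
[548.97709304 197.47318432  58.70481413] [-2.17053603e-04  9.97847952e-01 -6.55699495e-02  7.45077110e-06] [-4.26836787  1.00726539 -2.2597243 ] [ 0.10444739  0.61066251 -0.01707239]
```

Dropping in with almost no support force. I'll keep lowering, and ease off the fence slightly.

>>> {"method": "send_rows", "body": {"targets": [{"offset": [-0.02,0,-0.1],"spin": 0},{"offset": [-0.02,0,-0.2],"spin": 0},{"offset": [-0.02,0,-0.2],"spin": 0},{"offset": [-0.02,0,-0.2],"spin": 0}]}}

```text
time_s: 13.7
eef_pos: [548.9, 197.3, 56.6]
ee_rot: [-0.0, 0.998, -0.066, 0.0]
force: [-2.7, 1.2, -3.0]
grip_width: 0.247
grip_force: 50.0
```

>>> {"method": "send_rows", "body": {"targets": [{"offset": [0,0,-0.1],"spin": 0},{"offset": [0,0,-0.2],"spin": 0},{"offset": [0,0,-0.2],"spin": 0},{"offset": [0,0,-0.2],"spin": 0}]}}

```text
time_s: 14.03
eef_pos: [548.9, 197.2, 54.6]
ee_rot: [0.0, 0.998, -0.066, 0.0]
force: [-0.6, 0.7, -3.3]
grip_width: 0.249
grip_force: 49.9
```

Home should be at TCP z of about 51.9.

>>> {"method": "send_rows", "body": {"targets": [{"offset": [0,0,-0.1],"spin": 0},{"offset": [0,0,-0.2],"spin": 0},{"offset": [0,0,-0.2],"spin": 0},{"offset": [0,0,-0.2],"spin": 0}]}}

```text
time_s: 14.37
eef_pos: [548.9, 197.2, 52.6]
ee_rot: [0.0, 0.998, -0.066, 0.0]
force: [-0.9, 0.6, -4.5]
grip_width: 0.249
grip_force: 49.8
```

>>> {"method": "send_rows", "body": {"targets": [{"offset": [0,0,-0.05],"spin": 0},{"offset": [0,0,-0.1],"spin": 0},{"offset": [0,0,-0.1],"spin": 0},{"offset": [0,0,-0.1],"spin": 0}]}}

```text
time_s: 14.7
eef_pos: [548.9, 197.2, 51.9]
ee_rot: [0.0, 0.998, -0.066, 0.0]
force: [-3.0, 0.1, 0.3]
grip_width: 0.251
grip_force: 50.4
```

>>> {"method": "send_rows", "body": {"targets": [{"offset": [0,0,0],"spin": 0},{"offset": [0,0,0],"spin": 0},{"offset": [0,0,0],"spin": 0},{"offset": [0,0,0],"spin": 0},{"offset": [0,0,0],"spin": 0},{"offset": [0,0,0],"spin": 0},{"offset": [0,0,0],"spin": 0}], "grip": 0.8}}

```text
time_s: 15.28
eef_pos: [548.9, 197.2, 51.7]
ee_rot: [-0.0, 0.998, -0.066, 0.0]
force: [0.5, 0.1, -0.0]
grip_width: 0.8
grip_force: 0.0
```

>>> {"method": "send_rows", "body": {"targets": [{"offset": [0,0,1],"spin": 0},{"offset": [0,0,3],"spin": 0},{"offset": [0,0,5.5],"spin": 0},{"offset": [0,0,8],"spin": 0},{"offset": [0,0,11],"spin": 0},{"offset": [0,0,13],"spin": 0},{"offset": [0,0,14],"spin": 0},{"offset": [0,0,14],"spin": 0}]}}

```text
time_s: 15.95
eef_pos: [549.6, 197.4, 194.2]
ee_rot: [-0.0, 0.998, -0.066, 0.002]
force: [-0.2, 0.2, -0.5]
grip_width: 0.797
grip_force: 0.0
```

>>> {"method": "send_rows", "body": {"targets": [{"offset": [-1,-2,0.5],"spin": 0},{"offset": [-2,-4.5,1],"spin": 0},{"offset": [-3,-7,1],"spin": 0},{"offset": [-4,-10,1],"spin": 0},{"offset": [-5,-13,1],"spin": 0},{"offset": [-6,-16,1],"spin": 0},{"offset": [-6,-18,1],"spin": 0},{"offset": [-6,-18,1],"spin": 0}]}}

```text
time_s: 16.62
eef_pos: [488.0, 14.4, 200.5]
ee_rot: [0.0, 0.998, -0.067, -0.001]
force: [0.6, -1.0, -0.9]
grip_width: 0.798
grip_force: 0.0
```

Run:
```python
from edge import *
im,D=ctrl.capture("side"); P=cloud("side",D); b=im[...,::-1].copy()
cv2.imwrite("pics/v6.png",cv2.resize(b[150:310,210:410],(750,600),interpolation=cv2.INTER_CUBIC))
th=np.radians(-7.6); X=np.array([np.cos(th),np.sin(th)]); Y=np.array([-X[1],X[0]]); t=np.array([548.,197.5])
for sx in(-48,48):
    for sy in(-76,0,76):
        u=proj("side",np.r_[t+sx*X+sy*Y,40]).round().astype(int); print(sx,sy,P[u[1],u[0]])
im,D=ctrl.capture("top"); cv2.imwrite("pics/v7.png",cv2.resize(im[160:270,200:330],(709,600),interpolation=cv2.INTER_CUBIC)[...,::-1])
print(ctrl.sense()["force"])
```

```text
-48 -76 [491.39 125.3   36.25]
-48 0 [501.83 201.4   37.92]
-48 76 [  73.33 1010.    727.12]
48 -76 [588.04 113.47  38.8 ]
48 0 [595.6  190.81  38.61]
48 76 [608.65 260.81  35.93]
[0.37 0.3  0.77]
```

View pics/v6.png

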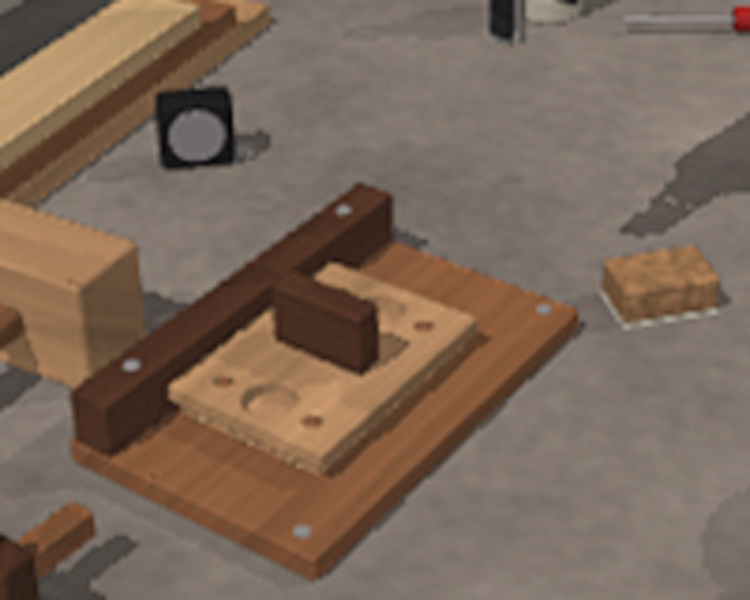

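View pics/v7.png

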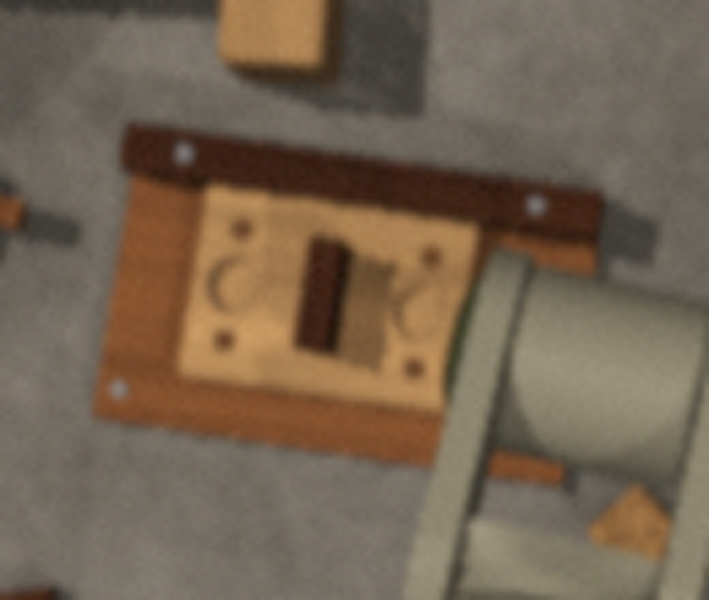

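The template lies flat with its long edge against the fence. Dowel tips fill the holes (side crop (222,381), (313,421), (425,326)), and its top is at about 38 mm, so it is home. The other things in view are where they were.

```bash
python3 -c "
from rig import ctrl
print(ctrl.finish_job())"
```

```text
the job is handed in; nothing more can be done
None
```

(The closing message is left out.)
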